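# Run the grinder by holding its bayonet lid at the half-turn mark

## Task

Give the small grinder on the worktop a test run: drop its lid fully home in the mouth with the lugs in the slots, then twist it clockwise, against the spring, to the twin-rib run mark half-way to the lock, and finish while still gripping the lid and holding it there, because it springs back if let go. Never turn it on past the run mark into the lock click, and leave the tape roll, lamp and switch module where they are.

Things in the scene. Friction and masses are not known exactly. Their poses are not given: they have to be found in the camera images.
- lid_grip (a point): Centre of the wing grip of the loose black grinder lid (0.14 kg, 76 mm high), which stands upright on the worktop at the start. The wing is a bar 60 mm long (x axis), 18 mm thick (y) and 40 mm high above the cover disc (92 mm across, 6 mm thick); this point is 20 mm above the disc and 56 mm above the lid's underside. z up. A half turn of the lid makes no difference.
- lid: The same lid; origin at the centre of its underside. Below the disc is a plug 30 mm long, 66 mm across, tapering to 54 mm in its last 9 mm. Two lugs 10 mm wide, 8 mm high stick out of it in line with the wing (+x and -x) to 42 mm from the axis, their undersides 10 mm above the plug's end. Two thin bright pointers on the disc also lie in line with the wing.
- grinder: Round steel grinder, fixed to the worktop, 116 mm across at the foot, 122 mm at the collar, 100 mm high; origin at the centre of its underside, z up. Marks on its black collar, each repeated on the opposite side: one long rib at the slots (+x, -x: drop-in), twin ribs 40 degrees clockwise from there seen from above (run), a square pad 80 degrees clockwise (lock).
- grinder_mouth (a point): Centre of the top of the grinder's mouth: a hole 72 mm across in a flange 8 mm thick. Two slots 17 mm wide through the flange, at the +x and -x sides of this frame, let the lugs pass. With the lid fully home its disc rests on the flange and lid_grip is 26 mm above this point; with the lugs lying on the flange instead of in the slots it is 46 mm above.
- grinder_run (a point): Same point as grinder_mouth, but its x axis points at the twin-rib run mark: 40 degrees (0.70 rad) clockwise from the slots seen from above. The lid is at the run mark when its wing and pointers lie along this x axis, either way round.
- rotor (a joint): Sprung ring inside the grinder, turned by the lugs; rad, 0 at rest, grows clockwise from above. The lugs have about 0.09 rad of play before they push it, so it reads about 0.6 at the run mark. The spring pushes back with 0.03 N m at the start and 0.09 N m at the run mark. The lugs begin to climb the lock plungers at about 0.85 and count as locked past 1.0.
- tape_roll: Bystander: black roll of tape lying flat, 55 mm across, 19 mm high; origin at the centre of its underside.
- bulb: Bystander: white reflector lamp standing on its face, 51 mm across, 58 mm high; origin at the centre of its underside.
- module: Bystander: white switch module, 50 x 24 x 36 mm high; origin at the centre of its underside.
Things that resemble listed ones, but are neither listed nor needed, are in the scene too. What is shaped like the lid but purple is not meant.

How it is judged (in metres and radians):
On the way:
1. the lid is down in the mouth, its lugs in the slots and not yet turned (z of lid_grip in the frame of grinder_mouth below 0.03 m and horizontal distance between lid_grip and grinder_mouth below 0.006 m and angle between lid_grip's own z axis and vertical below 0.09 rad and angle between the x axis of lid_grip and the x axis of grinder_mouth, either way round below 0.25 rad), for 0.1 s.
At the end, for the whole second after the job is handed in: The lid is fully home in the mouth (within 4 mm of height, 6 mm of centre, 5 degrees of level), its wing within 10 degrees of the run mark, pushing the sprung ring round (0.35 to 0.85 rad), still gripped by the fingers; bystanders within 30 mm of where they stood (z of lid_grip in the frame of grinder_mouth below 0.03 m and horizontal distance between lid_grip and grinder_mouth below 0.006 m and angle between lid_grip's own z axis and vertical below 0.09 rad and angle between the x axis of lid_grip and the x axis of grinder_run, either way round below 0.17 rad and value of joint rotor between 0.35 and 0.85 rad and contact force between the fingers and lid above 1 N and distance of each of tape_roll, bulb, module from where it was at the start of the episode below 0.03 m); the arm keeps its last pose, push and grip.
It fails at once if the lid is turned past the run mark into the lock click (value of joint rotor above 1 rad).
It fails at once if a bystander is moved (distance of any of tape_roll, bulb, module from where it was at the start of the episode above 0.03 m).
It also fails if it takes over 45 s, if anything falls off the work surface, if the arm or the gripper's body presses on something with over 40 N, if the wrist force passes 120 N, or if a joint passes its speed limit or range.

## Robot

A 6-joint arm with a two-finger parallel gripper is mounted at the origin on a cart in front of the work surface, level with it; the furniture and walls round the work are solid. World frame = base frame: x ahead of the robot, y to its left, z up, the work surface at z = 0. Lengths are in m, angles in degrees, forces in N, time in s.
With the tool pointing down it reaches from about 0.4 to 0.825 m from the base axis. Payload 7 kg.
Tool frame: the origin (TCP) lies midway between the tips of the shut fingers; the grasp point (between the pads) lies 19 mm behind it (grip_depth is the distance from the TCP to the grasp point, in m); z points along the fingers, y is the direction in which the jaws open and shut (so a half turn about z gives the same grasp; the last joint's range is limited). The gripper opens to 88 mm and grips with 3 to 60 N. Pads are 19 mm wide; open, the fingers measure 130 mm over their backs; the gripper's body (78 mm by 193 mm) begins 47 mm behind the grasp point.
Start: joints at [88.47, 20.546, 0.682, 0, -70.136, -16.507], TCP at [0.209, 0.642, 0.227] pointing down, gripper open.
Joint ranges: [-176.03, 176.03], [-82.01, 121.73], [-58.28, 71.71], [-173.87, 95.51], [-174.79, -0.11], [-173.66, 173.66]. Speed limits (degrees/s): [136.94, 136.94, 172.46, 180, 180, 180].

## Interface

Orientations are given as [roll, pitch, yaw] about the fixed x, y, z axes, in that order (R = Rz(yaw) Ry(pitch) Rx(roll)).
In Python, from plant import * gives the robot as it stands.
- The arm moves only by the shell command python3 -m inch 'ROWS'. ROWS is JSON, a list of rows, each an object of numbers: "ax", "ay", "az": the turn, a rotation vector about the tool's x, y, z in degrees; "dx", "dy", "dz": the shift along the tool's x, y, z in mm; "fingers": the finger opening in mm, from 0 to 87.6. In form: [{"ax": .., "ay": .., "az": .., "dx": .., "dy": .., "dz": .., "fingers": ..}, ...]. A call has 1 to 8 rows; each row is the pose to reach, as a shift and turn from the pose commanded when the call began, along the tool's axes at that moment; what a row does not reach only later rows make up. A row lasts 1/8 s, in which the tool goes at most 62.5 mm and 10.7 degrees, less where a joint would pass 70% of its speed; a pose out of reach is approached as far as the arm can. A call with a gripper value outside its range is refused whole. The fingers move at their own pace and stop on an object; the grip force is fixed at half the most. Time passes only in rows, so rows that repeat a pose let the fingers close. It gives the time, the measured TCP pose, the force and the opening at its end, in the units of the state.
- get_obs(): the state, without advancing time (a new reading comes with each control period).
- snapshot(name): name is "scene" or "top" or "wrist"; returns a dict with "image" (420x560x3 uint8, red, green, blue), "fx", "fy", "cx", "cy" (pixels), "rvec" (rotation vector, rad) and "tvec" (3), from world to camera coordinates, as OpenCV has them. Camera axes: x right, y down, z forward; pixel columns grow to the right and rows downward; lengths in m; the calibration is good to about 2 mm. A picture is of the moment at which its call begins. There is no depth.
- close_job(): hands the job in, once; it reports no verdict.
Trained networks look in the newest picture that a camera, given by its name, has taken for a name from the list of things; names that differ only in an ending like _2 or _b are one class to them, and where a whole thing is asked for, a point or a joint stands for the part that bears it (a point fixed in the world has none). Each returns a list of dicts, best first, with "score" (0 to 1); they miss things now and then, are a little off and sometimes report something else, mostly with a low value. They report only what shows in the picture. A call takes as long as a camera call. They do not tell look-alikes from the thing itself.
- search_frame(target, camera): "bbox" ([centre column, centre row, width, height] in pixels, round what is visible of it).
- trace(target, camera): "mask" (420x560 bool, what is visible of it) and "bbox" ([centre column, centre row, width, height] in pixels, round what is visible of it).
- landmark_of(target, camera): "position" ([column, row] in pixels: a listed point, or the origin of a listed thing).
The state is a dict: "clock": time; "joint_pos": joint angles; "qvel": joint speeds; "tau": joint torques, N m; "tool_pos": TCP position; "orientation": TCP orientation; "force": force on the tool from outside, world axes, zero at the start; "moment": the same for the moment, N m; "opening": finger opening in m.
Only numpy, scipy, OpenCV 4.12 (cv2) and the standard library are available. Lean on these libraries where they do the work, as an engineer would, in place of code of your own. Each camera call takes 0.05 s, during which the arm holds its last target.

## Working session

There is one attempt and no reset: what is moved stays moved. The work goes in short steps, Python scripts to look and compute and a shell command to move; the robot and the scene stay as the last step left them, time stands still between calls to the robot, and variables do not carry over. Pictures are saved under pics/ and viewed, and the job is handed in when it is done.

```bash
ls; mkdir -p pics; python3 - <<'E'
from plant import *
import cv2
for n in ["scene","top","wrist"]:
    s=snapshot(n); cv2.imwrite(f"pics/{n}0.png",s["image"][:,:,::-1])
    print(n,s["fx"],s["cx"],s["cy"],s["rvec"],s["tvec"])
    for t in ["lid","lid_grip","grinder","grinder_mouth","tape_roll","bulb","module"]:
        print(t,[(round(d["score"],2),[round(float(x)) for x in d["position"]]) for d in landmark_of(t,n)])
print(get_obs())
E
```

```text
pics
scene 413.41497346477075 277.9863023070053 210.56096545721056 [ 1.89427256 -1.14732231  0.59730147] [-0.21188942  0.37063692  0.78774143]
lid [(0.65, [323, 277]), (0.6, [244, 193]), (0.58, [194, 211]), (0.55, [202, 206])]
lid_grip [(0.94, [244, 179]), (0.72, [324, 260])]
grinder [(0.97, [208, 239]), (0.68, [324, 260])]
grinder_mouth [(0.61, [203, 210])]
tape_roll [(0.64, [270, 259])]
bulb [(0.52, [193, 209])]
module []
top 452.2848473370763 281.02042633843143 212.87498591617054 [ 2.13446022 -2.17470908  0.12076257] [0.07142171 0.55870504 1.39898065]
lid [(0.97, [207, 164]), (0.68, [340, 244])]
lid_grip [(0.64, [212, 159]), (0.63, [339, 243])]
grinder [(0.6, [218, 244])]
grinder_mouth [(0.67, [214, 241])]
tape_roll [(0.52, [288, 245])]
bulb [(0.72, [337, 242]), (0.67, [180, 211])]
module [(0.64, [406, 258])]
wrist 306.7535190940001 284.06458962974807 214.31971171666495 [-1.75013174  2.41137941  0.30442034] [ 0.67519976 -0.03064249  0.38948054]
lid []
lid_grip []
grinder []
grinder_mouth []
tape_roll []
bulb []
module []
{'clock': 1.2, 'joint_pos': array([ 8.84697299e+01,  2.05463583e+01,  6.83643660e-01,  3.09709976e-04,
       -7.01349418e+01, -1.65053781e+01]), 'qvel': array([-0.04284122,  0.0660366 , -0.01183423, -0.0896217 ,  0.02203768,
        0.02003026]), 'tau': array([-2.15455861e-03, -5.82421732e+01,  2.93299931e+01,  7.00275108e+00,
        1.23393690e-02, -2.83353842e-05]), 'tool_pos': array([0.20901642, 0.64182371, 0.22657506]), 'orientation': array([-1.79997670e+02,  3.86520787e-04, -1.80355429e+01]), 'force': array([ 0.39023913, -0.09749163, -0.19876923]), 'moment': array([0.0157855 , 0.01281225, 0.02602232]), 'opening': 0.08770572691411084}
```

View pics/scene0.png

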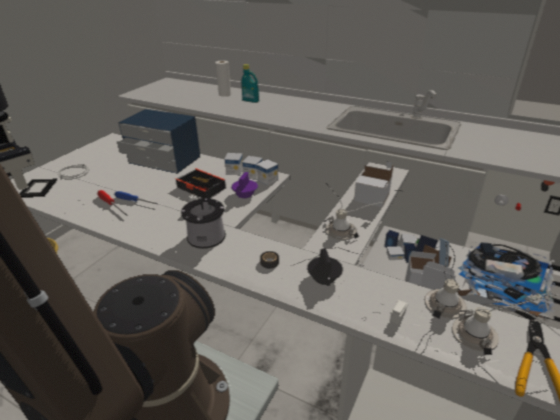

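View pics/top0.png

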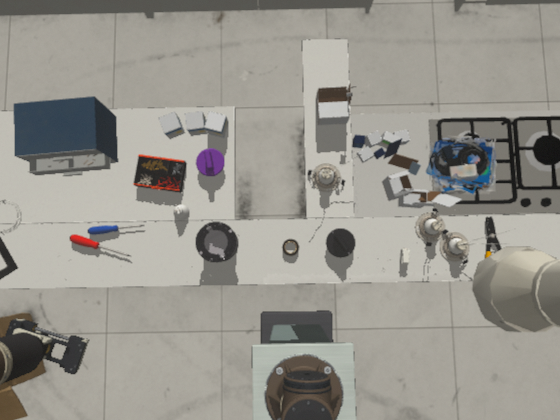

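View pics/wrist0.png

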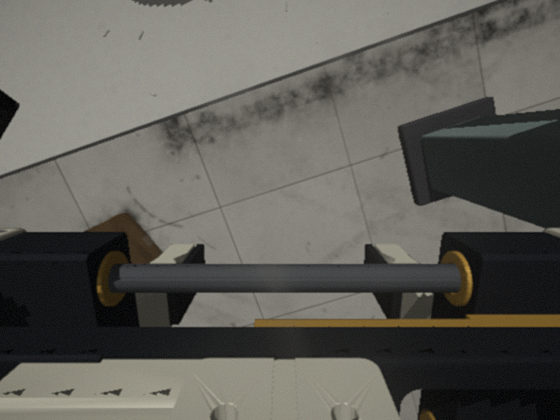

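The top view shows two lid shapes: a black one at (340,243) and a purple one at (210,162). The black one is the lid meant and the purple one is excluded. The grinder is at (217,242), the tape at (290,246), the lamp at (181,211) and the module at (405,257). I'll confirm with crops.

```bash
cat > h.py <<'E'
import numpy as np, cv2
from plant import *
def ray(s,uv):
    R,_=cv2.Rodrigues(np.array(s["rvec"],float)); t=np.array(s["tvec"],float)
    d=R.T@np.array([(uv[0]-s["cx"])/s["fx"],(uv[1]-s["cy"])/s["fy"],1.]); return -R.T@t,d
def atz(s,uv,z):
    c,d=ray(s,uv); return c+d*(z-c[2])/d[2]
def proj(s,p):
    K=np.array([[s["fx"],0,s["cx"]],[0,s["fy"],s["cy"]],[0,0,1]])
    return cv2.projectPoints(np.array(p,float).reshape(-1,3),np.array(s["rvec"],float),np.array(s["tvec"],float),K,None)[0].reshape(-1,2)
E
python3 - <<'E'
from h import *
s=snapshot("top"); im=s["image"][:,:,::-1]
a=cv2.resize(im[205:280,180:255],(400,400),interpolation=cv2.INTER_CUBIC)
b=cv2.resize(im[205:280,303:378],(400,400),interpolation=cv2.INTER_CUBIC)
cv2.imwrite("pics/c1.png",cv2.convertScaleAbs(np.hstack([a,b]),alpha=1.8))
print("grinder",atz(s,(217,242),.1),"lid",atz(s,(340.5,242),.036),"tape",atz(s,(290,246),.01),"bulb",atz(s,(181,211),.04),"mod",atz(s,(405,257),.03),"purple",atz(s,(210,162),.036))
s=snapshot("scene"); im=s["image"][:,:,::-1]
a=cv2.resize(im[185:260,170:245],(400,400),interpolation=cv2.INTER_CUBIC)
b=cv2.resize(im[225:300,285:360],(400,400),interpolation=cv2.INTER_CUBIC)
cv2.imwrite("pics/c2.png",cv2.convertScaleAbs(np.hstack([a,b]),alpha=1.8))
E
```

```text
grinder [0.46754823 0.25426909 0.1       ] lid [ 0.46412981 -0.12388043  0.036     ] tape [0.45578561 0.03441874 0.01      ] bulb [0.57132222 0.37730593 0.04      ] mod [ 0.41375697 -0.32474798  0.03      ] purple [0.72881315 0.28620645 0.036     ]
```

View pics/c1.png

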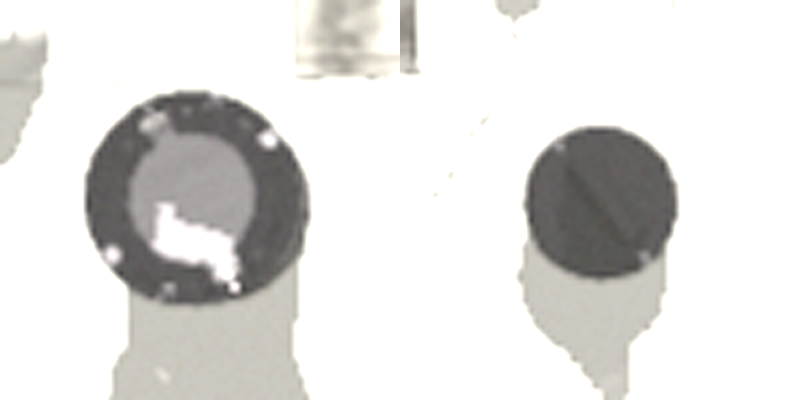

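View pics/c2.png

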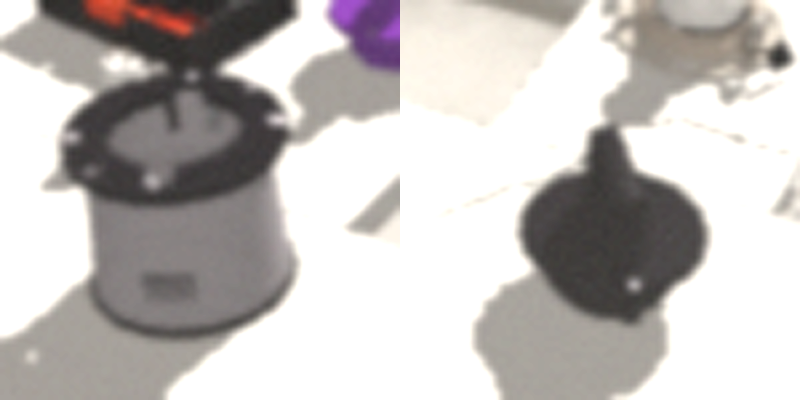

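Crops confirm it. The lid on the right of both crops is the black one, with pointers at about (333,233)→(349,253) in the full image. On the grinder collar the wide rib and slot are at the upper left, the twin ribs about 40° clockwise and the bright pads about 80° clockwise. I'll move above the grinder to look with the wrist camera.

```bash
python3 -m inch '[{"dx":60,"dy":20},{"dx":120,"dy":50},{"dx":165,"dy":95},{"dx":210,"dy":140},{"dx":255,"dy":185},{"dx":295,"dy":230},{"dx":320,"dy":260},{"dx":330,"dy":270}]'
python3 - <<'E'
from h import *
s=snapshot("wrist"); cv2.imwrite("pics/w1.png",s["image"][:,:,::-1])
o=get_obs(); print(o["tool_pos"],o["orientation"],o["joint_pos"],o["force"]); c,d=ray(s,(280,210)); print(c,d)
E
```

```text
[0.20899385 0.64181325 0.22654298] [-1.79999922e+02  1.61648871e-03 -1.80371412e+01] [ 8.84706404e+01  2.05472016e+01  6.81479769e-01 -1.62424158e-03
 -7.01337437e+01 -1.65072296e+01] [ 0.19994596  0.3337419  -0.35396005]
[0.27291741 0.62096196 0.38528132] [-0.21862132  0.0857981  -0.97222286]$[0]: bad value
```

View pics/w1.png

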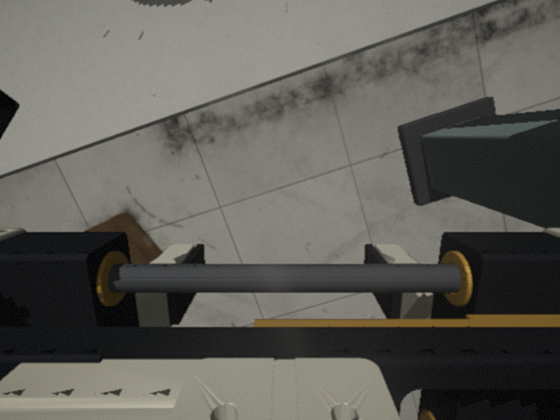

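```bash
python3 -m inch '[{"ax":0,"ay":0,"az":0,"dx":42,"dy":42,"dz":0,"fingers":87},{"ax":0,"ay":0,"az":0,"dx":84,"dy":84,"dz":0,"fingers":87},{"ax":0,"ay":0,"az":0,"dx":126,"dy":126,"dz":0,"fingers":87},{"ax":0,"ay":0,"az":0,"dx":168,"dy":168,"dz":0,"fingers":87},{"ax":0,"ay":0,"az":0,"dx":210,"dy":210,"dz":0,"fingers":87},{"ax":0,"ay":0,"az":0,"dx":252,"dy":252,"dz":0,"fingers":87},{"ax":0,"ay":0,"az":0,"dx":286,"dy":288,"dz":0,"fingers":87},{"ax":0,"ay":0,"az":0,"dx":286,"dy":288,"dz":0,"fingers":87}]'
python3 - <<'E'
from h import *
s=snapshot("wrist"); cv2.imwrite("pics/w2.png",s["image"][:,:,::-1])
for t in ["grinder","grinder_mouth"]:
    print(t,[(round(d["score"],2),np.round(d["position"],1)) for d in landmark_of(t,"wrist")])
o=get_obs(); print(o["tool_pos"],o["orientation"],o["joint_pos"],o["force"]); c,d=ray(s,(280,210)); print(c,d)
E
```

```text
clock: 2.35
tool_pos: [0.3926, 0.2768, 0.227]
orientation: [-180.0, -0.0, -18.2]
force: [0.1, -0.1, 0.0]
opening: 0.0871
grinder [(0.69, array([279.7, 126.8]))]
grinder_mouth [(0.97, array([278.7, 122. ]))]
[0.3918829  0.27980705 0.22680204] [-1.79959286e+02 -9.89493743e-03 -1.80528995e+01] [ 5.90007159e+01  1.99018604e+00 -2.29103206e+01  5.75563810e-04
 -6.50575975e+01  1.29461456e+01] [-0.17484748 -0.051367   -0.36970833]
[0.45636345 0.25566338 0.38573735] [-0.21794809  0.08710388 -0.9722579 ]
```

View pics/w2.png

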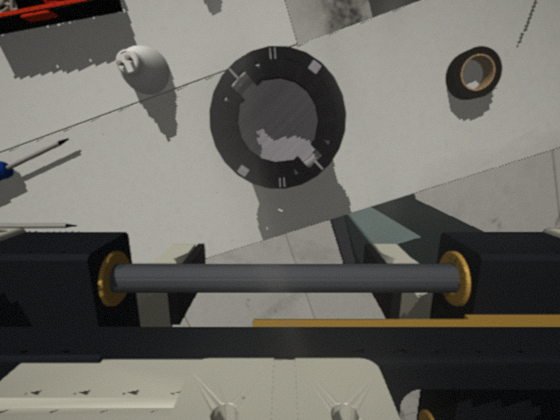

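```bash
python3 - <<'E'
from h import *
s=snapshot("wrist"); im=s["image"][:,:,::-1]
a=cv2.resize(im[40:195,200:355],(600,600),interpolation=cv2.INTER_CUBIC)
cv2.imwrite("pics/c3.png",cv2.convertScaleAbs(a,alpha=1.5))
t=trace("grinder","wrist"); print(t[0]["score"],t[0]["bbox"])
print("mouth",[atz(s,d["position"],.1) for d in landmark_of("grinder_mouth","wrist")[:1]])
for n,p,q in [("slot",(243,77),(314,155)),("run",(272,53),(282,183)),("pad",(315,67),(243,172))]:
    P,Q=atz(s,p,.1),atz(s,q,.1); v=P-Q
    print(n,(P+Q)/2,np.linalg.norm(v),np.degrees(np.arctan2(v[1],v[0])))
o=get_obs();print(o["tool_pos"],o["orientation"])
E
```

```text
0.76 [280.5, 117.2, 134.7, 140.8]
mouth [array([0.47091916, 0.25485759, 0.1       ])]
slot [0.47232669 0.25798541 0.1       ] 0.09120731562451086 25.440148251808647
run [0.46965713 0.26103859 0.1       ] 0.1110526090794309 -13.80202001312829
pad [0.46927352 0.26090035 0.1       ] 0.11042561704753535 -53.8713121214941
[0.39147246 0.28029667 0.22646912] [ 1.79993476e+02  1.71863859e-03 -1.79606813e+01]
```

View pics/c3.png

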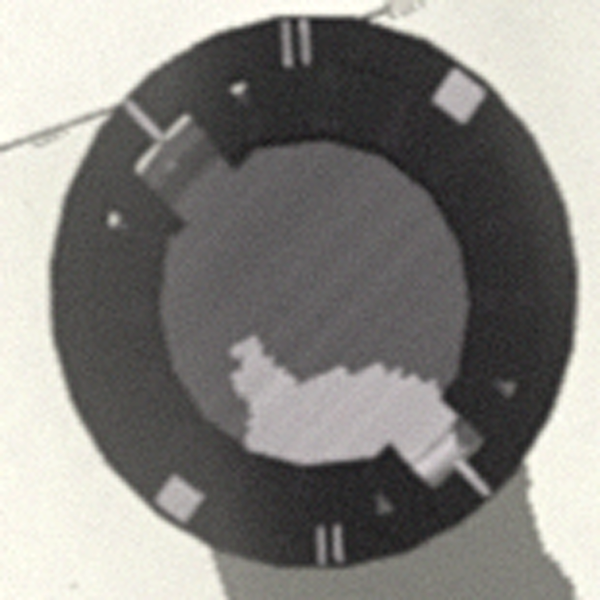

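```bash
python3 - <<'E'
from h import *
s=snapshot("wrist")
f=lambda p:(200+(p[0]+.5)/3.871-.5,40+(p[1]+.5)/3.871-.5)
for n,p,q in [("slot",(144,120),(474,478)),("run",(296,43),(330,545)),("pad",(460,96),(180,498)),("mouthH",(162,303),(469,303)),("mouthV",(315,142),(315,465)),("colH",(52,291),(578,291)),("colV",(315,15),(315,567))]:
    P,Q=atz(s,f(p),.1),atz(s,f(q),.1); v=P-Q
    print(n,(P+Q)/2,np.linalg.norm(v),np.degrees(np.arctan2(v[1],v[0])))
t=snapshot("top")
print(get_obs()["tool_pos"])
print(proj(s,[[.47,.2595,.1]]),proj(t,[[.47,.2595,.1]]))
E
```

```text
slot [0.47041497 0.25771697 0.1       ] 0.10885923807836942 25.90016233281998
run [0.47024347 0.25802231 0.1       ] 0.11018239983181478 -14.089164336677385
pad [0.47051592 0.2578047  0.1       ] 0.10909183126470759 -54.16742472516953
mouthH [0.47086797 0.25742145 0.1       ] 0.07044383114277085 72.01205768585844
mouthV [0.46971232 0.25791841 0.1       ] 0.07089502153539069 -18.128389205668235
colH [0.47339864 0.2567177  0.1       ] 0.1204068802309574 72.01181377436282
colV [0.47024162 0.25774512 0.1       ] 0.12079519696315939 -18.12838920566823
[0.391455   0.28018684 0.2264314 ]
[[279.2128928  119.63046721]] [[215.26013867 241.21602086]]
```

```bash
python3 -m inch '[{"ax":0,"ay":0,"az":-8,"dx":36,"dy":52,"dz":0,"fingers":87},{"ax":0,"ay":0,"az":-16,"dx":72,"dy":104,"dz":0,"fingers":87},{"ax":0,"ay":0,"az":-24,"dx":108,"dy":156,"dz":0,"fingers":87},{"ax":0,"ay":0,"az":-32,"dx":140,"dy":208,"dz":0,"fingers":87},{"ax":0,"ay":0,"az":-40,"dx":146,"dy":265,"dz":0,"fingers":87},{"ax":0,"ay":0,"az":-48,"dx":148,"dy":325,"dz":0,"fingers":87},{"ax":0,"ay":0,"az":-55,"dx":148,"dy":380,"dz":0,"fingers":87},{"ax":0,"ay":0,"az":-55,"dx":148,"dy":427,"dz":0,"fingers":87}]'
python3 -m inch '[{"ax":0,"ay":0,"az":0,"dx":0,"dy":0,"dz":0,"fingers":87},{"ax":0,"ay":0,"az":0,"dx":0,"dy":0,"dz":0,"fingers":87}]'
python3 - <<'E'
from h import *
s=snapshot("wrist"); im=s["image"][:,:,::-1]; cv2.imwrite("pics/w3.png",im)
for t in ["lid","lid_grip"]:
    print(t,[(round(d["score"],2),np.round(d["position"],1)) for d in landmark_of(t,"wrist")])
o=get_obs(); print(o["tool_pos"],o["orientation"],o["joint_pos"],o["force"])
E
```

```text
clock: 3.75
tool_pos: [0.3997, -0.1737, 0.2267]
orientation: [180.0, -0.0, 37.1]
force: [0.2, -0.7, 1.0]
opening: 0.0873
clock: 4.0
tool_pos: [0.4006, -0.1722, 0.2265]
orientation: [-180.0, -0.0, 36.9]
force: [0.3, 0.6, 1.0]
opening: 0.0871
lid [(0.68, array([283.8, 127.2]))]
lid_grip [(0.67, array([285.1, 123.9]))]
[ 0.40080791 -0.17152123  0.22654631] [-1.79997734e+02  2.20354996e-04  3.70625761e+01] [ 2.93055493e+00 -2.76475611e+00 -2.76530873e+01 -1.93105860e-03
 -6.51131224e+01  1.24132834e+02] [ 0.17937784 -0.30700526  0.63641374]
```

View pics/w3.png

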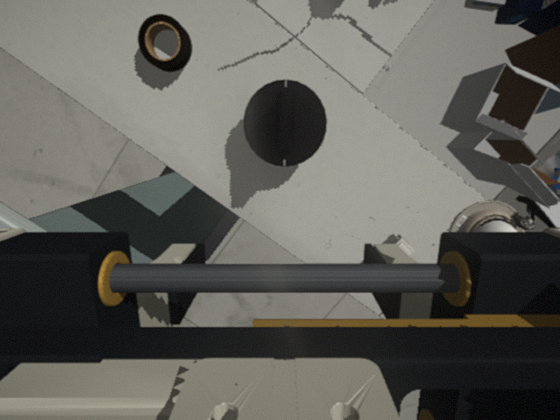

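```bash
python3 - <<'E'
from h import *
s=snapshot("wrist"); im=s["image"][:,:,::-1]
a=cv2.resize(im[70:175,233:338],(600,600),interpolation=cv2.INTER_CUBIC)
cv2.imwrite("pics/c4.png",cv2.convertScaleAbs(a,alpha=2.2))
t=trace("lid","wrist")[0]; m=t["mask"].astype(np.uint8); print(t["score"],t["bbox"])
c=max(cv2.findContours(m,0,cv2.CHAIN_APPROX_NONE)[0],key=len)
P=np.array([atz(s,p,.036)[:2] for p in c[:,0,:]],np.float32); e=cv2.fitEllipse(P); print(e)
E
```

```text
0.72 [286.6, 122.9, 86.2, 85.8]
((0.465139240026474, -0.12562157213687897), (0.08925975114107132, 0.09058591723442078), 89.50950622558594)
```

View pics/c4.png

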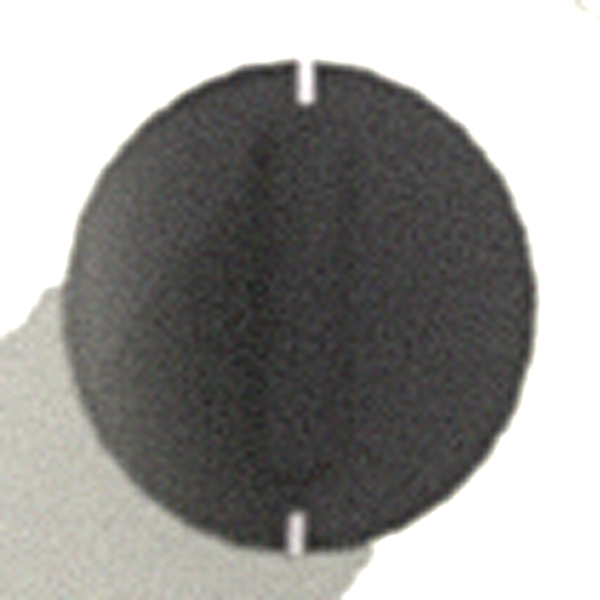

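```bash
python3 - <<'E'
from h import *
s=snapshot("wrist")
f=lambda p:(233+(p[0]+.5)/5.714-.5,70+(p[1]+.5)/5.714-.5)
for n,p,q in [("ptr",(306,83),(297,532)),("H",(66,305),(537,305)),("V",(302,60),(302,552))]:
    P,Q=atz(s,f(p),.036),atz(s,f(q),.036); v=P-Q
    print(n,(P+Q)/2,np.linalg.norm(v),np.degrees(np.arctan2(v[1],v[0])))
o=get_obs();x=o["tool_pos"];y=np.radians(o["orientation"][2]);print(x,o["orientation"])
d=np.array([.4651,-.1254])-x[:2]
print("dx",d@[np.cos(y),np.sin(y)],"dy",d@[np.sin(y),-np.cos(y)])
E
```

```text
ptr [ 0.46479921 -0.12557376  0.036     ] 0.08245470323509085 35.90531300360643
H [ 0.46617743 -0.12455818  0.036     ] 0.09001657017150973 127.04075271289963
V [ 0.46489197 -0.12565639  0.036     ] 0.09031358106933642 37.10618410181946
[ 0.40065759 -0.17169929  0.22655689] [1.79999934e+02 2.26910938e-03 3.70579616e+01]
dx 0.07932773772175722 dy 0.001886400511062253
```

```bash
python3 -m inch '[{"ax":0,"ay":0,"az":1.1,"dx":40,"dy":2,"dz":20,"fingers":87},{"ax":0,"ay":0,"az":1.1,"dx":79,"dy":2,"dz":50,"fingers":87},{"ax":0,"ay":0,"az":1.1,"dx":79,"dy":2,"dz":90,"fingers":87},{"ax":0,"ay":0,"az":1.1,"dx":79,"dy":2,"dz":130,"fingers":87},{"ax":0,"ay":0,"az":1.1,"dx":79,"dy":2,"dz":160,"fingers":87},{"ax":0,"ay":0,"az":1.1,"dx":79,"dy":2,"dz":178,"fingers":87},{"ax":0,"ay":0,"az":1.1,"dx":79,"dy":2,"dz":185,"fingers":87},{"ax":0,"ay":0,"az":1.1,"dx":79,"dy":2,"dz":185,"fingers":87}]'
python3 - <<'E'
from h import *
s=snapshot("scene"); im=s["image"][:,:,::-1]
cv2.imwrite("pics/c5.png",cv2.convertScaleAbs(cv2.resize(im[170:310,250:400],(600,560),interpolation=cv2.INTER_CUBIC),alpha=1.6))
o=get_obs(); print(o["tool_pos"],o["orientation"],o["force"])
E
```

```text
clock: 5.3
tool_pos: [0.4648, -0.1263, 0.0415]
orientation: [-180.0, 0.0, 35.9]
force: [-0.6, 0.9, 1.2]
opening: 0.0869
[ 0.46512704 -0.12633387  0.04204888] [ 1.79976908e+02 -2.27732353e-02  3.58974403e+01] [ 0.25510056  0.44732609 -0.39877315]
```

View pics/c5.png

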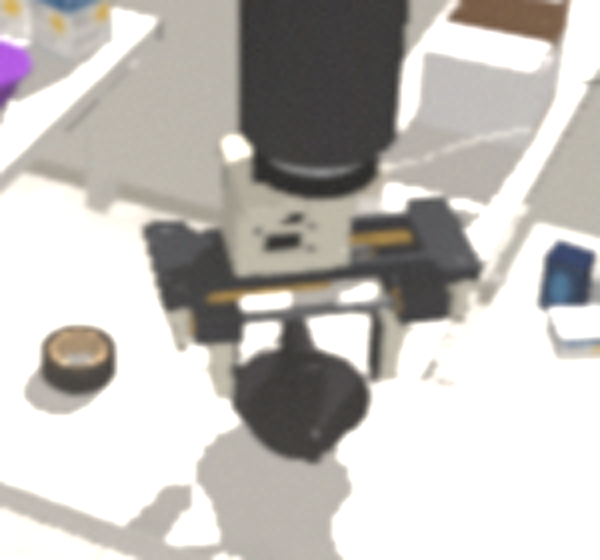

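The jaws straddle the wing, at crop (300,340). Closing now.

```bash
python3 -m inch '[{"ax":0,"ay":0,"az":0,"dx":0,"dy":0,"dz":0,"fingers":60},{"ax":0,"ay":0,"az":0,"dx":0,"dy":0,"dz":0,"fingers":40},{"ax":0,"ay":0,"az":0,"dx":0,"dy":0,"dz":0,"fingers":20},{"ax":0,"ay":0,"az":0,"dx":0,"dy":0,"dz":0,"fingers":5},{"ax":0,"ay":0,"az":0,"dx":0,"dy":0,"dz":0,"fingers":5},{"ax":0,"ay":0,"az":0,"dx":0,"dy":0,"dz":0,"fingers":5},{"ax":0,"ay":0,"az":0,"dx":0,"dy":0,"dz":0,"fingers":5},{"ax":0,"ay":0,"az":0,"dx":0,"dy":0,"dz":0,"fingers":5}]'
```

```text
clock: 6.35
tool_pos: [0.4645, -0.1265, 0.0415]
orientation: [-180.0, 0.0, 35.9]
force: [0.9, -0.5, -1.6]
opening: 0.0177
```

```bash
python3 -m inch '[{"ax":0,"ay":0,"az":0,"dx":0,"dy":0,"dz":-20,"fingers":5},{"ax":0,"ay":0,"az":0,"dx":0,"dy":0,"dz":-50,"fingers":5},{"ax":0,"ay":0,"az":0,"dx":0,"dy":0,"dz":-90,"fingers":5},{"ax":0,"ay":0,"az":0,"dx":0,"dy":0,"dz":-130,"fingers":5},{"ax":0,"ay":0,"az":0,"dx":0,"dy":0,"dz":-160,"fingers":5},{"ax":0,"ay":0,"az":0,"dx":0,"dy":0,"dz":-180,"fingers":5},{"ax":0,"ay":0,"az":0,"dx":0,"dy":0,"dz":-180,"fingers":5}]'
python3 -m inch '[{"ax":0,"ay":0,"az":0,"dx":23,"dy":-30,"dz":0,"fingers":5},{"ax":0,"ay":0,"az":2,"dx":52,"dy":-70,"dz":0,"fingers":5},{"ax":0,"ay":0,"az":4,"dx":86,"dy":-115,"dz":0,"fingers":5},{"ax":0,"ay":0,"az":6,"dx":120,"dy":-160,"dz":0,"fingers":5},{"ax":0,"ay":0,"az":8,"dx":155,"dy":-207,"dz":0,"fingers":5},{"ax":0,"ay":0,"az":10,"dx":190,"dy":-254,"dz":0,"fingers":5},{"ax":0,"ay":0,"az":10,"dx":217,"dy":-291,"dz":0,"fingers":5},{"ax":0,"ay":0,"az":10,"dx":230,"dy":-308,"dz":0,"fingers":5}]'
python3 -m inch '[{"ax":0,"ay":0,"az":0,"dx":0,"dy":0,"dz":0,"fingers":5},{"ax":0,"ay":0,"az":0,"dx":0,"dy":0,"dz":0,"fingers":5},{"ax":0,"ay":0,"az":0,"dx":0,"dy":0,"dz":0,"fingers":5}]'
python3 - <<'E'
from h import *
s=snapshot("wrist"); cv2.imwrite("pics/w6.png",s["image"][:,:,::-1])
s=snapshot("scene"); im=s["image"][:,:,::-1]
cv2.imwrite("pics/c6.png",cv2.convertScaleAbs(cv2.resize(im[130:270,130:280],(600,560),interpolation=cv2.INTER_CUBIC),alpha=1.6))
o=get_obs(); print(o["tool_pos"],o["orientation"],o["joint_pos"],o["force"],o["opening"])
E
```

```text
clock: 7.22
tool_pos: [0.4653, -0.1265, 0.2228]
orientation: [179.9, -0.1, 35.9]
force: [-0.0, -0.9, -0.9]
opening: 0.0176
clock: 8.22
tool_pos: [0.4698, 0.2596, 0.2198]
orientation: [180.0, 0.1, 26.0]
force: [0.6, -0.0, -2.2]
opening: 0.0177
clock: 8.6
tool_pos: [0.4706, 0.2567, 0.2215]
orientation: [180.0, 0.0, 25.8]
force: [0.1, 0.2, -1.2]
opening: 0.0181
[0.47068786 0.2569618  0.2217278 ] [-1.79992043e+02 -1.41417533e-02  2.57967090e+01] [ 4.95868217e+01  7.66210931e+00 -1.72463933e+01 -1.73849178e-03
 -6.50753474e+01  6.62106207e+01] [ 0.05346269 -1.09609724 -1.37204844] 0.017850263748584737
```

View pics/w6.png

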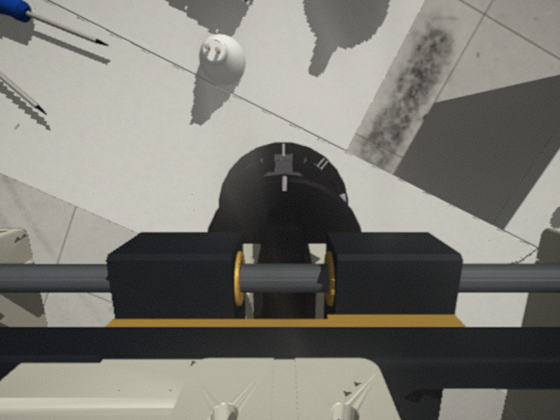

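View pics/c6.png

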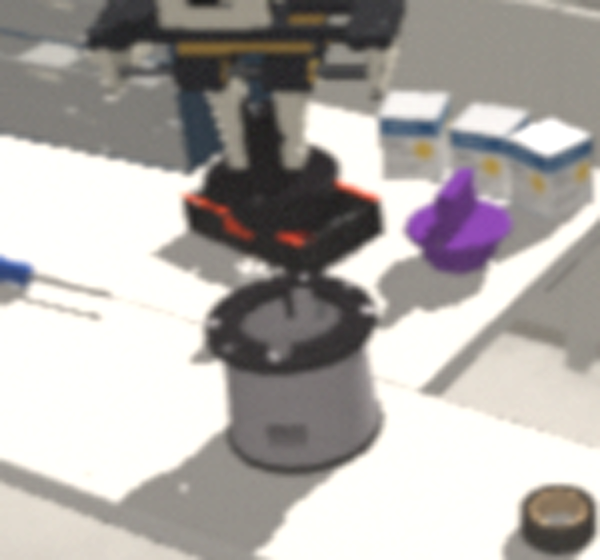

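```bash
python3 -m inch '[{"ax":0,"ay":0,"az":0,"dx":0,"dy":-0.5,"dz":20,"fingers":5},{"ax":0,"ay":0,"az":0,"dx":0,"dy":-0.5,"dz":45,"fingers":5},{"ax":0,"ay":0,"az":0,"dx":0,"dy":-0.5,"dz":65,"fingers":5},{"ax":0,"ay":0,"az":0,"dx":0,"dy":-0.5,"dz":75,"fingers":5},{"ax":0,"ay":0,"az":0,"dx":0,"dy":-0.5,"dz":75,"fingers":5},{"ax":0,"ay":0,"az":0,"dx":0,"dy":-0.5,"dz":75,"fingers":5}]'
python3 - <<'E'
from h import *
s=snapshot("wrist"); cv2.imwrite("pics/w7.png",s["image"][:,:,::-1])
s=snapshot("scene"); im=s["image"][:,:,::-1]
cv2.imwrite("pics/c7.png",cv2.convertScaleAbs(cv2.resize(im[130:270,130:280],(600,560),interpolation=cv2.INTER_CUBIC),alpha=1.6))
o=get_obs(); print(o["tool_pos"],o["orientation"],o["force"],o["moment"],o["opening"])
E
```

```text
clock: 9.45
tool_pos: [0.4708, 0.2585, 0.1474]
orientation: [-180.0, -0.1, 25.9]
force: [-0.2, 0.1, -0.6]
opening: 0.018
[0.47080691 0.25863263 0.14745835] [-1.79973998e+02 -8.62380307e-02  2.58686837e+01] [ 0.20935625  0.98782383 -0.95837831] [-0.06194374  0.03099914 -0.01646931] 0.017629214446072523
```

View pics/w7.png

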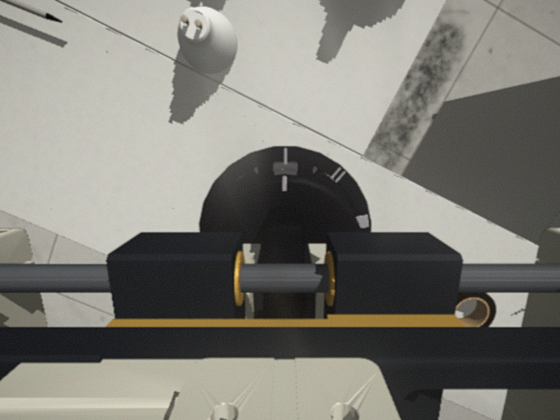

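View pics/c7.png

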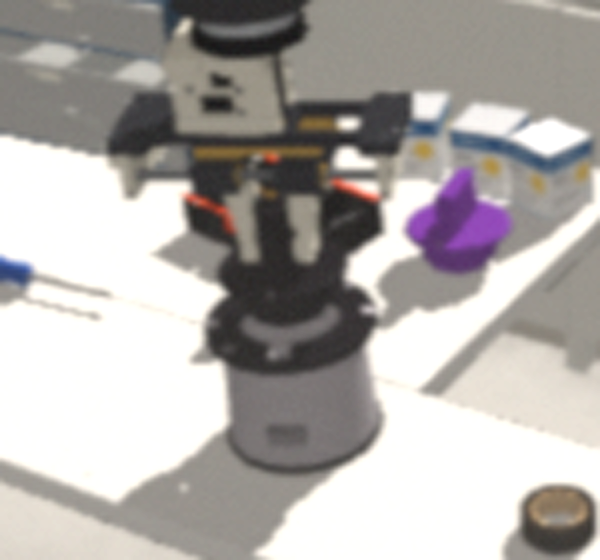

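The pointer (285,183), slot (286,168) and rib (286,155) are in line. Lowering gently.

```bash
python3 -m inch '[{"ax":0,"ay":0,"az":0,"dx":0,"dy":0.4,"dz":5,"fingers":5},{"ax":0,"ay":0,"az":0,"dx":0,"dy":0.4,"dz":9,"fingers":5},{"ax":0,"ay":0,"az":0,"dx":0,"dy":0.4,"dz":13,"fingers":5},{"ax":0,"ay":0,"az":0,"dx":0,"dy":0.4,"dz":17,"fingers":5},{"ax":0,"ay":0,"az":0,"dx":0,"dy":0.4,"dz":20,"fingers":5},{"ax":0,"ay":0,"az":0,"dx":0,"dy":0.4,"dz":22,"fingers":5}]'
python3 -m inch '[{"ax":0,"ay":0,"az":0,"dx":0,"dy":0,"dz":3,"fingers":5},{"ax":0,"ay":0,"az":0,"dx":0,"dy":0,"dz":6,"fingers":5},{"ax":0,"ay":0,"az":0,"dx":0,"dy":0,"dz":9,"fingers":5},{"ax":0,"ay":0,"az":0,"dx":0,"dy":0,"dz":11,"fingers":5},{"ax":0,"ay":0,"az":0,"dx":0,"dy":0,"dz":11,"fingers":5}]'
```

```text
clock: 10.3
tool_pos: [0.4705, 0.2579, 0.1243]
orientation: [180.0, 0.0, 25.9]
force: [-0.7, -0.6, -3.3]
opening: 0.0181
clock: 10.92
tool_pos: [0.4705, 0.2578, 0.1134]
orientation: [180.0, 0.0, 25.9]
force: [0.4, -0.9, -0.2]
opening: 0.0177
```

```bash
python3 -m inch '[{"ax":0,"ay":0,"az":0,"dx":0,"dy":0,"dz":1,"fingers":5},{"ax":0,"ay":0,"az":0,"dx":0,"dy":0,"dz":2,"fingers":5},{"ax":0,"ay":0,"az":0,"dx":0,"dy":0,"dz":2.5,"fingers":5},{"ax":0,"ay":0,"az":0,"dx":0,"dy":0,"dz":2.5,"fingers":5}]'
python3 - <<'E'
from h import *
s=snapshot("wrist"); cv2.imwrite("pics/w8.png",s["image"][:,:,::-1])
s=snapshot("scene"); im=s["image"][:,:,::-1]
cv2.imwrite("pics/c8.png",cv2.convertScaleAbs(cv2.resize(im[130:270,130:280],(600,560),interpolation=cv2.INTER_CUBIC),alpha=1.6))
o=get_obs(); print(o["tool_pos"],o["orientation"],o["force"],o["moment"],o["opening"])
E
```

```text
clock: 11.42
tool_pos: [0.4705, 0.2579, 0.1112]
orientation: [-180.0, -0.0, 25.9]
force: [-0.6, 0.2, 0.9]
opening: 0.0178
[0.47052077 0.25791412 0.11113394] [-1.79998535e+02 -2.32672962e-03  2.58650624e+01] [-0.41552597  0.17567325 -0.23858748] [-0.14817504  0.1460044  -0.06276406] 0.018075540725535008
```

View pics/w8.png

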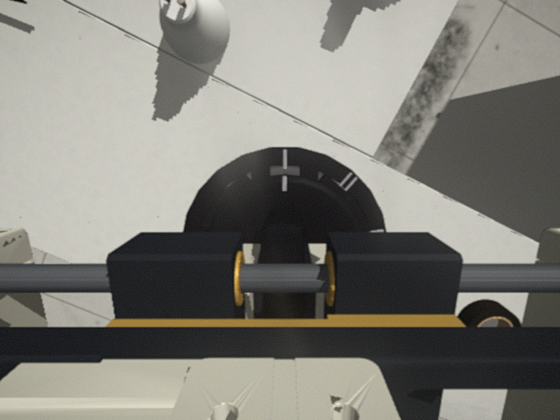

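View pics/c8.png

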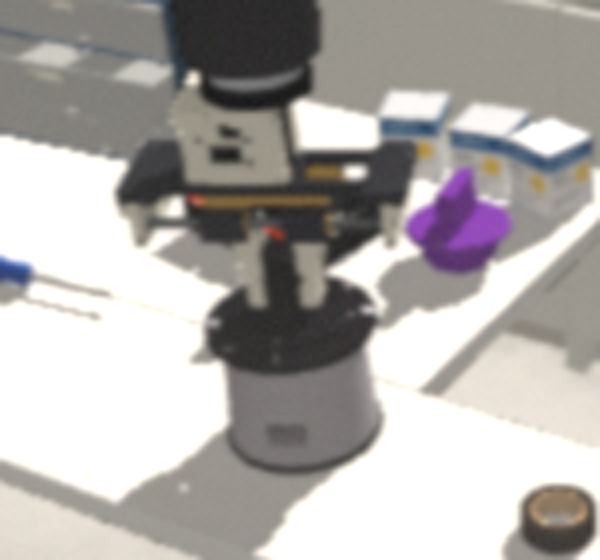

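```bash
python3 -m inch '[{"ax":0,"ay":0,"az":0,"dx":0,"dy":0,"dz":0.7,"fingers":5},{"ax":0,"ay":0,"az":0,"dx":0,"dy":0,"dz":1.5,"fingers":5},{"ax":0,"ay":0,"az":0,"dx":0,"dy":0,"dz":1.5,"fingers":5},{"ax":0,"ay":0,"az":0,"dx":0,"dy":0,"dz":1.5,"fingers":5}]'
```

```text
clock: 12.02
tool_pos: [0.4705, 0.2579, 0.1111]
orientation: [180.0, -0.0, 25.9]
force: [-5.8, -0.6, 14.1]
opening: 0.0179
```

Contact at 14 N with the disc seated (z .111, exactly the home height). Twisting clockwise, slightly relaxed.

```bash
python3 -m inch '[{"ax":0,"ay":0,"az":0,"dx":0,"dy":0,"dz":-0.9,"fingers":5},{"ax":0,"ay":0,"az":4,"dx":0,"dy":0,"dz":-0.9,"fingers":5},{"ax":0,"ay":0,"az":8,"dx":0,"dy":0,"dz":-0.9,"fingers":5},{"ax":0,"ay":0,"az":12,"dx":0,"dy":0,"dz":-0.9,"fingers":5},{"ax":0,"ay":0,"az":16,"dx":0,"dy":0,"dz":-0.9,"fingers":5},{"ax":0,"ay":0,"az":20,"dx":0,"dy":0,"dz":-0.9,"fingers":5},{"ax":0,"ay":0,"az":20,"dx":0,"dy":0,"dz":-0.9,"fingers":5}]'
python3 -m inch '[{"ax":0,"ay":0,"az":4,"dx":0,"dy":0,"dz":0,"fingers":5},{"ax":0,"ay":0,"az":8,"dx":0,"dy":0,"dz":0,"fingers":5},{"ax":0,"ay":0,"az":12,"dx":0,"dy":0,"dz":0,"fingers":5},{"ax":0,"ay":0,"az":16,"dx":0,"dy":0,"dz":0,"fingers":5},{"ax":0,"ay":0,"az":19,"dx":0,"dy":0,"dz":0,"fingers":5},{"ax":0,"ay":0,"az":20,"dx":0,"dy":0,"dz":0,"fingers":5},{"ax":0,"ay":0,"az":20,"dx":0,"dy":0,"dz":0,"fingers":5}]'
python3 - <<'E'
from h import *
s=snapshot("wrist"); im=s["image"][:,:,::-1]; cv2.imwrite("pics/w9.png",cv2.convertScaleAbs(cv2.resize(im[120:260,180:390],(780,520),interpolation=cv2.INTER_CUBIC),alpha=1.8))
s=snapshot("scene"); im=s["image"][:,:,::-1]
cv2.imwrite("pics/c9.png",cv2.convertScaleAbs(cv2.resize(im[130:270,130:280],(600,560),interpolation=cv2.INTER_CUBIC),alpha=1.6))
o=get_obs(); print(o["tool_pos"],o["orientation"],o["force"],o["moment"],o["opening"])
E
```

```text
clock: 12.9
tool_pos: [0.4711, 0.2579, 0.1111]
orientation: [180.0, -0.1, 5.8]
force: [-0.2, -1.3, 4.4]
opening: 0.0177
clock: 13.78
tool_pos: [0.4709, 0.2576, 0.1111]
orientation: [180.0, -0.0, -14.1]
force: [-0.7, -3.5, 5.6]
opening: 0.018
[0.47093983 0.25760303 0.11110861] [ 1.79990232e+02 -4.85257049e-02 -1.41094857e+01] [-0.36126699 -2.90673747  6.73589297] [-0.9052842   0.34515304  0.11321387] 0.018010602152316507
```

View pics/w9.png

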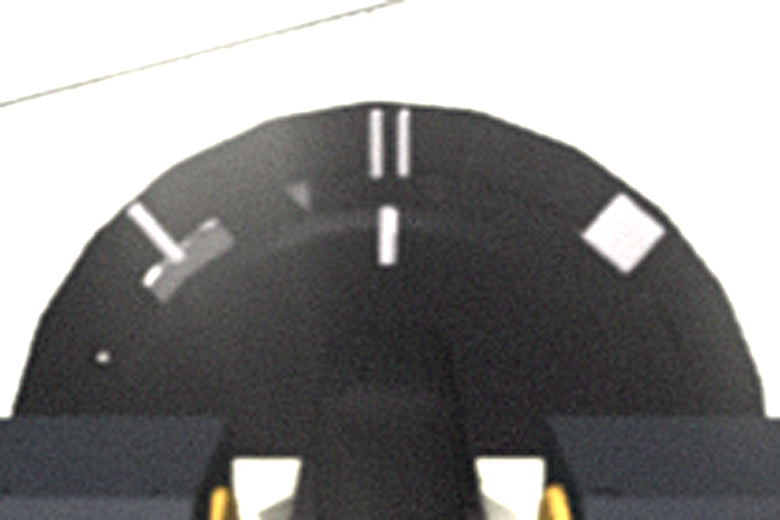

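View pics/c9.png

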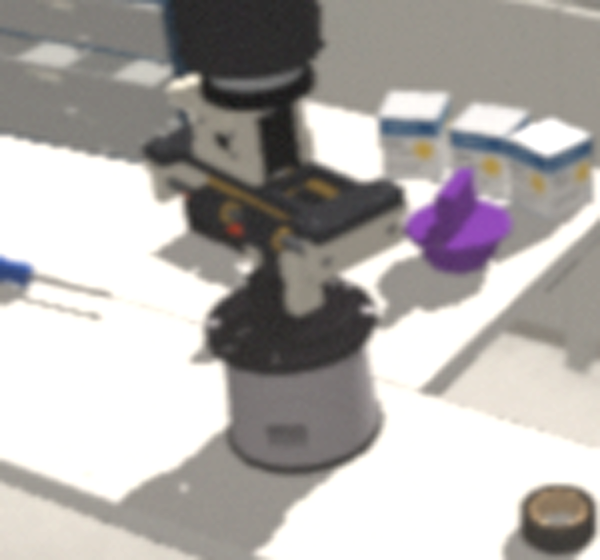

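The pointer (388,235) sits dead between the twin ribs (376 and 404, 143), and the disc is flush. I'll do one hold check to see it doesn't creep, then hand in.

```bash
python3 -m inch '[{"ax":0,"ay":0,"az":0,"dx":0,"dy":0,"dz":0,"fingers":5},{"ax":0,"ay":0,"az":0,"dx":0,"dy":0,"dz":0,"fingers":5},{"ax":0,"ay":0,"az":0,"dx":0,"dy":0,"dz":0,"fingers":5},{"ax":0,"ay":0,"az":0,"dx":0,"dy":0,"dz":0,"fingers":5},{"ax":0,"ay":0,"az":0,"dx":0,"dy":0,"dz":0,"fingers":5},{"ax":0,"ay":0,"az":0,"dx":0,"dy":0,"dz":0,"fingers":5}]'
python3 - <<'E'
from h import *
s=snapshot("wrist"); im=s["image"][:,:,::-1]; a=cv2.convertScaleAbs(cv2.resize(im[120:260,180:390],(390,260)),alpha=1.8)
s=snapshot("top"); b=cv2.resize(s["image"][190:280,160:430,::-1],(390,130))
cv2.imwrite("pics/w10.png",np.vstack([a,b]))
E
```

```text
clock: 14.62
tool_pos: [0.4709, 0.2576, 0.1111]
orientation: [180.0, -0.0, -14.1]
force: [0.1, -2.6, 7.2]
opening: 0.018
```

View pics/w10.png

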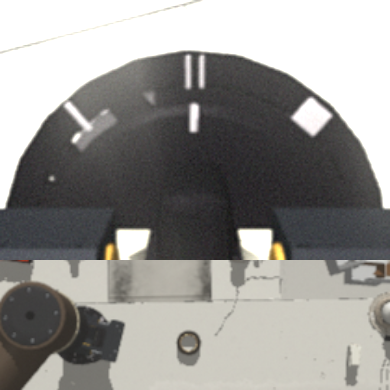

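No creep: the pointer is still on the twin ribs, and the tape (290,246) and module are unmoved. The arm hides the lamp from the top camera here, but the wrist views during insertion showed it still upright. Handing in.

```bash
python3 -c "
from plant import *
print(close_job())"
```

```text
the job is handed in; nothing more can be done
None
```

I gripped the black lid by its wing and lowered it into the mouth with the lugs in line with the slots. The disc seated with the tool at 0.111 m, the height worked out for the lid fully home, and the first press gave 14 N. I then twisted it 40° clockwise to the run mark and handed in at about 14.7 s, still gripping.

**Final checks:**
- **Run mark:** the pointer sat between the twin ribs and did not creep over a 0.75 s hold. Tool yaw was −14.1°, the run mark angle I had measured.
- **Centre:** the tool was within about 0.6 mm of the measured mouth centre.
- **Grip and load:** finger opening was 18 mm on the 18 mm wing, and the downward press was about 7 N.
- **Bystanders:** the tape roll and module showed no visible movement in the top view. The arm hid the lamp there; it was last seen upright in the wrist view with the lid seated, before the twist.

No check failed. I could not read the rotor angle directly, so I judged it from the pointer and from a 0.11 N m twisting moment, close to the 0.09 N m spring figure.

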